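Snap the screwdriver and the marker into the clip rail

ROBOT

A 6-joint arm with a two-finger parallel gripper is mounted at the origin on a cart in front of the work surface, level with it; the furniture and walls round the work are solid. World frame = base frame: x ahead of the robot, y to its left, z up, the work surface at z = 0. Lengths are in m, angles in rad, forces in N, time in s.
With the tool pointing down it reaches from about 0.275 to 0.85 m from the base axis. Payload 19 kg.
Tool frame: the origin (TCP) lies at the very end of the fingers, on their centre line; the grasp point (between the pads) lies 19 mm behind it; x points along the fingers, y is the direction in which the jaws open and shut, and the axes are right-handed (so a half turn about x gives the same grasp; the last joint's range is limited). The gripper opens to 85 mm and grips with 20 to 120 N. Pads are 22 mm wide; open, the fingers measure 114 mm over their backs; the gripper's body (76 mm by 85 mm) begins 54 mm behind the grasp point. The pads swing forward as they close: fully open they stand 13 mm farther back than shut.
Start: joints at [1.207, 0.15, 1.437, -0, 1.554, -0.134], TCP at [0.131, 0.56, 0.231] pointing down, gripper open.
Joint ranges: [-2.8, 2.8], [-0.68, 2.1], [0.12, 2.68], [-1.39, 4.53], [0.16, 2.79], [-2.81, 2.81]. Speed limits (rad/s): [1.89, 1.89, 2.22, 3.01, 3.01, 3.01].

INTERFACE

Orientations are given as a 3x3 rotation matrix whose columns are the frame's x, y, z axes.
In Python, from rig import readout, grab_frame, camera_params, hand_in gives the robot as it stands. The module is installed in compiled form; this text tells all that it offers.
- The arm moves only by the tool drive_tool, never from a script. Its argument "motion" is text: rows parted by semicolons, each of 7 numbers parted by spaces: the turn, a rotation vector about the world's x, y, z in rad, then the shift along the world's x, y, z in mm, then the finger opening in mm, from 0 to 85.4. In form: wx wy wz tx ty tz claw; .... A call has 1 to 8 rows; each row shifts and turns the pose as measured when the row begins; what a row does not reach is not made up. A row lasts 1/10 s, in which the tool goes at most 50 mm and 8.59 degrees, less where a joint would pass 70% of its speed; a pose out of reach is approached as far as the arm can. A call with a gripper value outside its range is refused whole. The fingers move at their own pace and stop on an object; "newtons" is the grip in N (left out, the last holds). Time passes only in rows, so rows that do not move let the fingers close. It gives the time, the measured TCP pose, the force and the opening at its end, in the units of the state.
- readout.sense(): the state, without advancing time (a new reading comes with each control period).
- grab_frame(name): name is "scene" or "side" or "wrist"; returns the picture (480x640x3 uint8, blue, green, red); there is no depth.
- camera_params(name): a dict with "fx", "fy", "cx", "cy" (pixels), "extrinsics" (4x4, takes a point from camera to world coordinates). Camera axes: x right, y down, z forward; pixel columns grow to the right and rows downward; lengths in m; the calibration is good to about 2 mm. The wrist camera is an equidistant fisheye: a pixel r from the principal point sees the ray r / f radians off the axis. A picture is of the moment at which its call begins: read the wrist's pose just before it. camera_params takes no time and is no camera call; for the wrist camera it gives the pose at the moment of the call.
- hand_in(): hands the job in, once; it reports no verdict.
The state is a dict: "t": time; "q": joint angles; "qd": joint speeds; "joint_efforts": joint torques, N m; "position": TCP position; "tool_rot": TCP orientation; "contact_force": force on the tool from outside, world axes, zero at the start; "ft_torque": the same for the moment, N m; "finger_gap": finger opening in m.
Only numpy, scipy, OpenCV 4.12 (cv2) and the standard library are available. Lean on these libraries where they do the work, as an engineer would, in place of code of your own. Each camera call takes 0.05 s, during which the arm holds its last target.

TASK

Put the screwdriver and the marker pen away on the clip rail: hold each one level, parallel to the rail, and press it sideways, straight away from you, into its own pair of spring clips until both clips have snapped round it and it is fully home, centred lengthwise on its pair. The screwdriver's handle goes into the right-hand pair, which has the large clips, with its metal shaft pointing to the right; the marker goes into the left-hand pair with the small clips, either way round. Let go of both and leave the other things on the bench where they are.

Things in the scene. Friction and masses are not known exactly. Their poses are not given: they have to be found in the camera images.
- driver_handle (a point): Middle of the screwdriver's handle, on the tool's axis, 13 mm above the bench at the start. y runs along the tool from the shaft towards the handle's end; z is up at the start. The handle is eight-sided, 23 mm across, 95 mm long (from 50 mm on the shaft side of this point to 45 mm beyond it), near straight but for its ends.
- screwdriver: The screwdriver, lying on the bench, 190 mm long: dark green and black handle 95 mm long, thin steel shaft 95 mm long and 5.6 mm thick. About 70 g. Origin on the underside where shaft and handle meet.
- driver_tip (a point): Point on the screwdriver's axis near the tip of its shaft, 140 mm from driver_handle along that one's -y.
- marker_center (a point): Centre of the marker pen, 8 mm above the bench at the start; y runs along the pen, z is up at the start.
- pen: The marker pen, lying on the bench on a flat: six-sided, pale with a dark cap, 132 mm long, 18 mm across its corners (level at the start), 15.6 mm across its flats. About 30 g. Origin under its centre.
- clip_rail: Rail fixed to the bench, origin on the bench: base 62x330 mm along y, top 14 mm up; four grey posts 14 mm wide, up to 66 mm high, each with a spring clip 10 mm wide. Axes: x level, away from the robot, into the clips; y along the rail to the left; z up. Between a pair's clips the space above the base is open in front, above and behind, for fingers holding the tool in its middle.
- driver_bay (a point): Where the middle of the handle is when home: midway between the two large clips, 50 mm above the bench; axes as clip_rail. The clips' middles are 33 mm either side along y. Their posts stop the handle when it is home. The handle first meets the jaws' rounded bumps about 20 mm in front (-x) of home; the lips reach 19 mm in front.
- marker_bay (a point): Where the marker's centre is when home: midway between the two small clips, 185 mm to the left (+y) of driver_bay, 50 mm above the bench; axes as clip_rail. The clips' middles are 38 mm either side along y. The pen first meets the bumps about 16 mm in front of home; the lips reach 17 mm in front.
- driver_mouth (a point): Mouth of the screwdriver's clips, 15 mm in front (-x) of driver_bay. Every clip has an upper and a lower sprung jaw, opening to -x, with lips flared up and down to guide the tool in. Pressing a tool past the bumps of its pair takes about 8 to 15 N; then the jaws snap round it and hold it against the posts.
- heatsink: Finned aluminium heat sink, 40x40x18 mm, origin under its centre. Leave alone.
- terminals: Green terminal block, 14x52x17 mm, origin under its centre. Leave alone.
- fan: Small black fan with a short lead, 46x92x21 mm, origin under its centre. Leave alone.
Not all that is in view belongs to the job. What is shaped like the pen but pink is not meant.

How it is judged:
By the outcome, as a careful person would: the job done as asked, in the order asked, and still so for the second after the job is handed in, with the robot touching nothing.
It also fails if it takes over 48 s, if anything falls off the work surface, if the arm or the gripper's body presses on something with over 40 N, if the wrist force passes 120 N, or if a joint passes its speed limit or range.

## Working session

There is one attempt and no reset: what is moved stays moved. The work goes in short steps, Python scripts to look and compute and a tool call to move; the robot and the scene stay as the last step left them, time stands still between calls to the robot, and variables do not carry over. Pictures are saved under pics/ and viewed, and the job is handed in when it is done.

Besides the shell and the picture viewer there is one more tool, called after "Emit:" as name(argument=value, ...) on one line, values as JSON. drive_tool: Moves the arm, as the interface text tells. Its arguments: {"type":"object","properties":{"motion":{"type":"string"},"newtons":{"type":"number"}},"required":["motion"]}

```bash
mkdir -p pics; ls
python3 - <<'E'
from rig import readout, grab_frame, camera_params
import cv2,numpy as np
np.set_printoptions(precision=4,suppress=True)
print(readout.sense())
for n in ("scene","side","wrist"):
    c=camera_params(n); print(n,c)
    cv2.imwrite(f"pics/{n}0.png",grab_frame(n))
E
```

```text
pics
{'t': 0.0, 'q': array([ 1.207 ,  0.151 ,  1.438 ,  0.    ,  1.5538, -0.134 ]), 'qd': array([ 0.0004,  0.0014, -0.0001,  0.0012,  0.    ,  0.    ]), 'joint_efforts': array([  0.0008, -71.3062, -57.0875,  -0.0001,   0.009 ,  -0.0001]), 'position': array([0.1309, 0.5597, 0.2307]), 'tool_rot': array([[-0.0004,  0.2278,  0.9737],
       [-0.0011,  0.9737, -0.2278],
       [-1.    , -0.0012, -0.0002]]), 'contact_force': array([0.2195, 0.2551, 0.7309]), 'ft_torque': array([-0.0036, -0.0017, -0.0206]), 'finger_gap': 0.08563217031971802}
scene {'fx': 434.5003472127432, 'fy': 434.5003472127432, 'cx': 322.09790888105005, 'cy': 240.13353104475203, 'extrinsics': array([[-0.4697, -0.4118,  0.7809, -0.1622],
       [-0.8826,  0.2004, -0.4252,  0.3994],
       [ 0.0186, -0.8889, -0.4576,  0.4756],
       [ 0.    ,  0.    ,  0.    ,  1.    ]])}
side {'fx': 622.4192362280833, 'fy': 622.4192362280833, 'cx': 314.56305164854723, 'cy': 245.08884995810183, 'extrinsics': array([[ 0.9992,  0.0364, -0.0173,  0.5691],
       [ 0.0355, -0.5915,  0.8055, -1.127 ],
       [ 0.019 , -0.8055, -0.5923,  0.8932],
       [ 0.    ,  0.    ,  0.    ,  1.    ]])}
wrist {'fx': 371.64829954431775, 'fy': 371.64829954431775, 'cx': 313.6461636450774, 'cy': 245.34841823688083, 'extrinsics': array([[ 0.2284,  0.9284,  0.2933,  0.057 ],
       [ 0.9736, -0.2174, -0.0701,  0.5775],
       [-0.0013,  0.3015, -0.9535,  0.3746],
       [ 0.    ,  0.    ,  0.    ,  1.    ]])}
```

View pics/scene0.png

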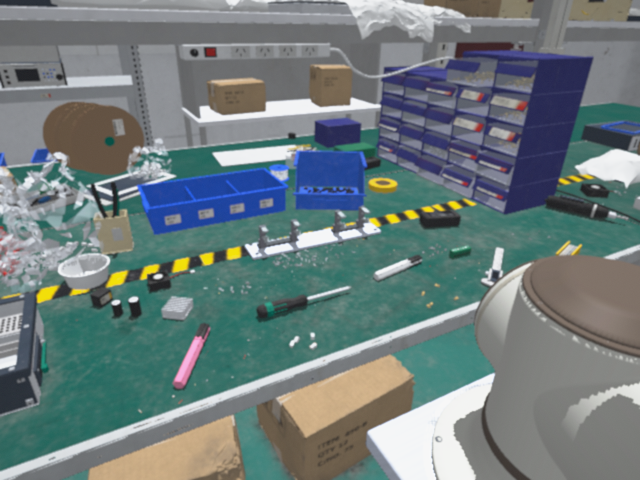

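View pics/side0.png

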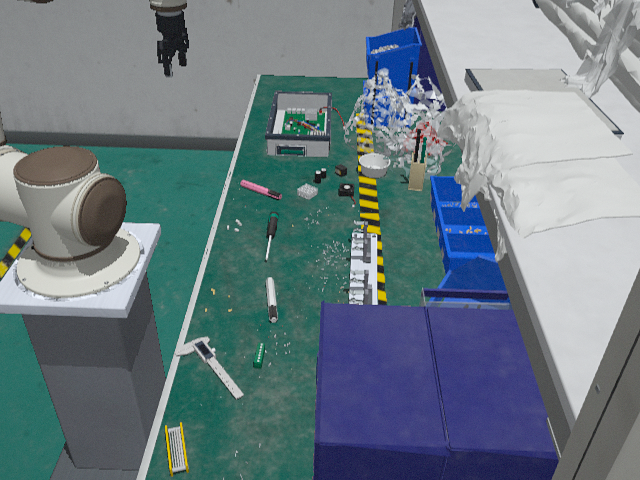

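View pics/wrist0.png

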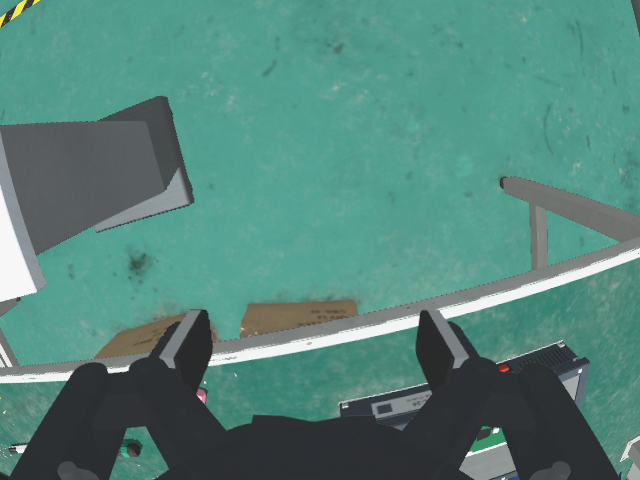

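The scene view shows the screwdriver around (300,302), with its shaft pointing right. The pale marker is around (398,267) and the rail around (313,238). I'll enlarge these areas to measure them.

Run:
```python
import cv2
def crop(src,x0,y0,x1,y1,s,out):
    i=cv2.imread(src)[y0:y1,x0:x1]; cv2.imwrite(out,cv2.resize(i,None,fx=s,fy=s,interpolation=cv2.INTER_CUBIC))
crop("pics/scene0.png",235,200,435,330,4,"pics/s0c.png")
crop("pics/side0.png",220,200,400,340,4,"pics/d0c.png")
```

```text
(no output)
```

View pics/s0c.png

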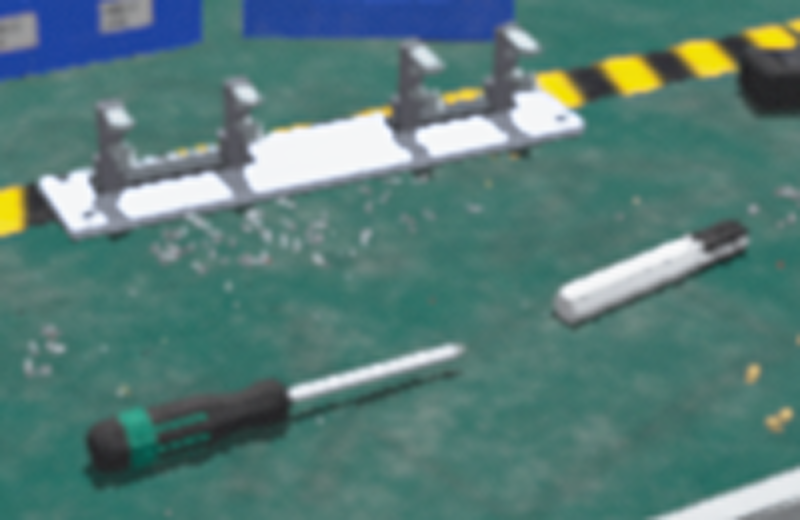

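View pics/d0c.png

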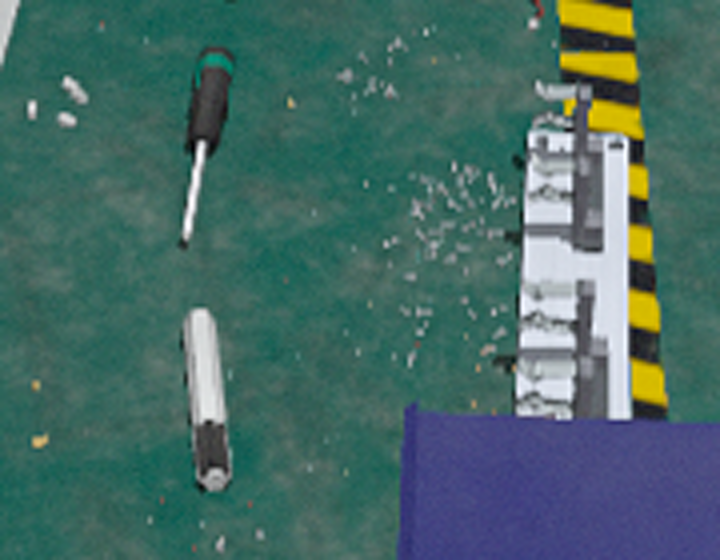

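```bash
cat > h.py <<'E'
import numpy as np
from rig import readout, grab_frame, camera_params
import cv2
np.set_printoptions(precision=4,suppress=True)
def ray(c,u,v):
    x,y=(u-c['cx'])/c['fx'],(v-c['cy'])/c['fy']
    if c.get('fish'):
        r=np.hypot(x,y); d=np.array([x/r*np.sin(r),y/r*np.sin(r),np.cos(r)])
    else: d=np.array([x,y,1.])
    E=c['extrinsics']; return E[:3,3],E[:3,:3]@d
def onz(c,u,v,z):
    o,d=ray(c,u,v); return o+d*(z-o[2])/d[2]
def proj(c,p):
    E=c['extrinsics']; q=E[:3,:3].T@(np.asarray(p)-E[:3,3])
    if c.get('fish'):
        r=np.hypot(q[0],q[1]); th=np.arctan2(r,q[2]); return np.array([c['cx']+c['fx']*th*q[0]/r,c['cy']+c['fy']*th*q[1]/r])
    return np.array([c['cx']+c['fx']*q[0]/q[2],c['cy']+c['fy']*q[1]/q[2]])
def cam(n):
    c=camera_params(n); c['fish']= n=="wrist"; return c
def crop(img,x0,y0,x1,y1,s,out):
    cv2.imwrite(out,cv2.resize(img[y0:y1,x0:x1],None,fx=s,fy=s,interpolation=cv2.INTER_CUBIC))
E
python3 - <<'E'
from h import *
S=cam("scene");D=cam("side")
f=lambda x,y:onz(S,235+x/4,200+y/4,Z); g=lambda x,y:onz(D,220+x/4,200+y/4,Z)
Z=.013
print("drv end",f(92,445),g(216,55)); print("junc",f(288,393),g(204,143)); print("tip",f(462,350),g(183,244))
Z=.008
print("pen L",f(562,305),g(200,312)); print("pen R",f(745,237),g(213,480))
Z=.014
print("rail FL",f(78,230),g(530,132)); print("rail BL",f(42,182),g(628,135)); print("FR",f(582,125)); 
Z=.066
print("posts",[f(*p) for p in((105,103),(237,80),(415,42),(512,27))])
E
```

```text
drv end [0.4355 0.1992 0.013 ] [0.4349 0.1989 0.013 ]
junc [0.4326 0.1046 0.013 ] [0.4362 0.1018 0.013 ]
tip [0.4275 0.0139 0.013 ] [0.4333 0.0014 0.013 ]
pen L [ 0.4465 -0.0575  0.008 ] [ 0.4481 -0.0534  0.008 ]
pen R [ 0.4603 -0.1872  0.008 ] [ 0.4675 -0.1886  0.008 ]
rail FL [0.6172 0.1389 0.014 ] [0.6346 0.1245 0.014 ]
rail BL [0.6777 0.1381 0.014 ] [0.6947 0.125  0.014 ]
FR [ 0.605  -0.1795  0.014 ]
posts [array([0.6558, 0.1063, 0.066 ]), array([0.652 , 0.0287, 0.066 ]), array([ 0.6554, -0.0892,  0.066 ]), array([ 0.6498, -0.1541,  0.066 ])]
```

Emit:
drive_tool(motion="0 0 -0.149 28 -40 8 85; 0 0 -0.149 28 -40 8 85; 0 0 -0.149 28 -40 8 85; 0 0 -0.149 28 -40 8 85; 0 0 -0.149 28 -40 8 85; 0 0 -0.149 28 -40 8 85; 0 0 -0.149 28 -40 8 85; 0 0 -0.149 28 -40 8 85")

```text
t: 0.95
position: [0.3527, 0.2345, 0.2924]
tool_rot: [[-0.005, 0.99, 0.14], [0.0, 0.14, -0.99], [-1.0, -0.005, -0.001]]
contact_force: [0.3, 0.8, 0.4]
finger_gap: 0.085
```

Emit:
drive_tool(motion="0 0 -0.149 45 -15 10 85; 0 0 0 45 -15 10 85; 0 0 0 0 0 0 85")

```text
t: 1.25
position: [0.4477, 0.1976, 0.3142]
tool_rot: [[-0.003, 1.0, -0.022], [0.001, -0.022, -1.0], [-1.0, -0.003, -0.001]]
contact_force: [0.4, 0.8, -0.7]
finger_gap: 0.0848
```

Run:
```python
from h import *
import pickle
print(readout.sense()['position'],readout.sense()['tool_rot'])
c=cam("wrist");i=grab_frame("wrist");cv2.imwrite("pics/w1.png",i);pickle.dump(c,open("w1.pkl","wb"))
```

```text
[0.4477 0.1976 0.3142] [[-0.0027  0.9997 -0.0225]
 [ 0.001  -0.0225 -0.9997]
 [-1.     -0.0027 -0.0009]]
```

View pics/w1.png

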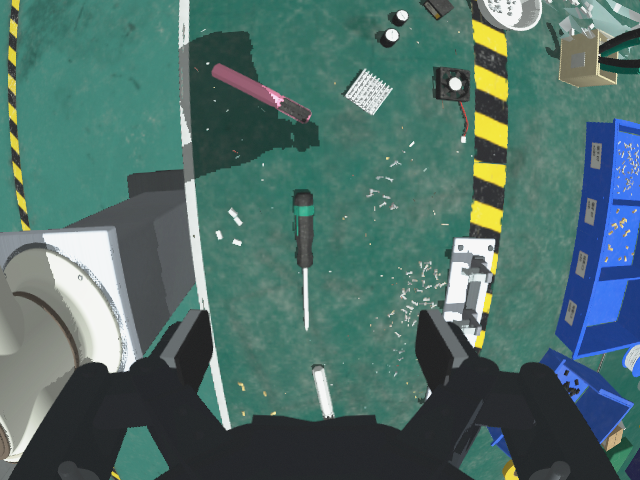

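The screwdriver runs from its handle end at (303,192), through the junction at (305,268), to its tip at (307,330). The rail's left half is at (470,290). I'll zoom in on both.

Run:
```python
from h import *
i=cv2.imread("pics/w1.png")
a=cv2.resize(i[180:340,265:345],None,fx=3.6,fy=3.6,interpolation=cv2.INTER_CUBIC)
b=cv2.resize(i[225:355,425:515],None,fx=4.4,fy=4.4,interpolation=cv2.INTER_CUBIC)[:576]
b=cv2.copyMakeBorder(b,0,576-b.shape[0],0,0,cv2.BORDER_CONSTANT)
cv2.imwrite("pics/w1c.png",np.hstack([a,b]));print(a.shape,b.shape)
```

```text
(576, 288, 3) (576, 396, 3)
```

View pics/w1c.png

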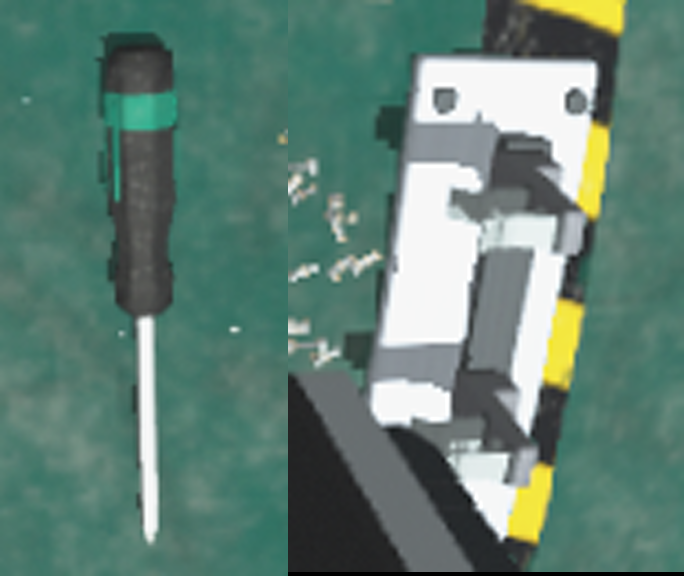

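Run:
```python
from h import *
import pickle
c=pickle.load(open("w1.pkl","rb"))
f=lambda x,y,z:onz(c,265+x/3.6,180+y/3.6,z)
r=lambda x,y,z:onz(c,425+(x-288)/4.4,225+y/4.4,z)
e,j,t=f(139,45,.013),f(146,316,.013),f(151,540,.013)
print(e,j,t,np.linalg.norm(e-j),np.linalg.norm(j-t)); 
d=(e-t)/np.linalg.norm(e-t);print("yaw deg",np.degrees(np.arctan2(-d[0],d[1])), "mid", (e+j)/2, j+d*.05)
for n,p in dict(FL=(416,58),BL=(596,64),F2=(370,405)).items(): print(n,r(*p,.014))
```

```text
[0.436  0.2016 0.013 ] [0.4356 0.1044 0.013 ] [0.4346 0.0121 0.013 ] 0.09722663205305793 0.09226911128791564
yaw deg -0.44341091263783344 mid [0.4358 0.153  0.013 ] [0.4359 0.1544 0.013 ]
FL [0.6303 0.1403 0.014 ]
BL [0.6923 0.1374 0.014 ]
F2 [0.6279 0.0243 0.014 ]
```

Emit:
drive_tool(motion="0 0 0 -2 -8 -48 60; 0 0 0 -2 -7 -48 60; 0 0 0 -2 -7 -48 60; 0 0 0 -2 -7 -48 60; 0 0 0 -2 -7 -48 60; 0 0 0 -2 -7 -40 60; 0 0 0 0 0 0 60", newtons=60)

```text
t: 2.0
position: [0.4256, 0.1569, 0.0255]
tool_rot: [[-0.002, 1.0, -0.016], [0.003, -0.016, -1.0], [-1.0, -0.002, -0.003]]
contact_force: [1.1, 0.4, 0.9]
finger_gap: 0.0603
```

Run:
```python
from h import *
import pickle
print(readout.sense()['position'],readout.sense()['tool_rot'])
c=cam("wrist");i=grab_frame("wrist");cv2.imwrite("pics/w2.png",i);pickle.dump(c,open("w2.pkl","wb"))
```

```text
[0.4256 0.1569 0.0255] [[-0.0018  0.9999 -0.0156]
 [ 0.0035 -0.0156 -0.9999]
 [-1.     -0.0019 -0.0034]]
```

View pics/w2.png

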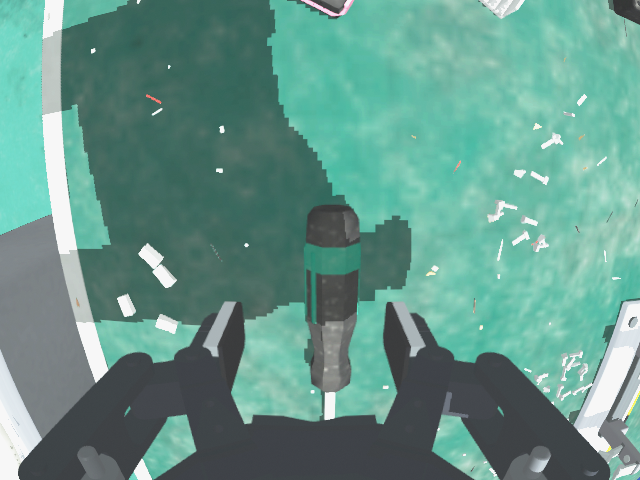

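The handle lies between the fingers, about 10 mm to the +x side of centre. Its end is at (331,208) and its junction at (329,391).

Run:
```python
from h import *
import pickle
c=pickle.load(open("w2.pkl","rb"))
e,j=onz(c,331,207,.016),onz(c,329,391,.013);print(e,j,e-j)
print(proj(c,[.4256,.1569,.0255]))
for p in[(622,300),(575,440)]:print(onz(c,*p,.014))
```

```text
[0.4348 0.2024 0.016 ] [0.4341 0.1028 0.013 ] [0.0007 0.0995 0.003 ]
[310.8838 314.5058]
[0.6181 0.1464 0.014 ]
[0.6269 0.0239 0.014 ]
```

Emit:
drive_tool(motion="0 0 0 10 -2 -11 60; 0 0 0 0 0 -10 60; 0 0 0 0 0 0 10; 0 0 0 0 0 0 10; 0 0 0 0 0 0 10; 0 0 0 0 0 0 10", newtons=60)

```text
t: 2.65
position: [0.4408, 0.1589, 0.0161]
tool_rot: [[0.012, 1.0, -0.013], [0.007, -0.013, -1.0], [-1.0, 0.012, -0.007]]
contact_force: [-0.1, -0.3, -0.1]
finger_gap: 0.0193
```

Run:
```python
from h import *
s=readout.sense();print(s['position'],s['finger_gap'],s['qd'],s['contact_force'],s['q'])
i=grab_frame("wrist");cv2.imwrite("pics/w3.png",i)
```

```text
[0.4408 0.1589 0.0161] 0.01933131761075139 [ 0.0016 -0.0112 -0.0043  0.0011  0.0083  0.0009] [-0.1367 -0.3007 -0.0799] [0.1782 0.1053 1.9549 0.0051 1.0683 0.1885]
```

View pics/w3.png

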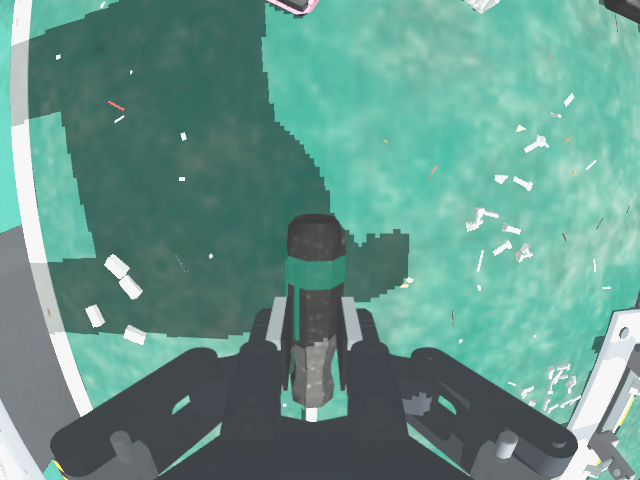

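Emit:
drive_tool(motion="0 0 0 0 0 0 45; 0 0 0 0 0 0 45; -0.007 0.012 0 0 -3 -5 45; 0 0 0 0 0 -5 45; 0 0 0 0 0 0 45")

```text
t: 3.2
position: [0.4409, 0.1555, 0.0056]
tool_rot: [[-0.0, 1.0, -0.013], [-0.001, -0.013, -1.0], [-1.0, -0.0, 0.001]]
contact_force: [-0.2, -0.5, 0.2]
finger_gap: 0.0451
```

Emit:
drive_tool(motion="0 0 0 0 0 -1 10; 0 0 0 0 0 0 10; 0 0 0 0 0 0 10; 0 0 0 0 0 0 10; 0 0 0 0 0 0 10", newtons=60)

```text
t: 3.7
position: [0.4407, 0.1555, 0.0043]
tool_rot: [[-0.001, 1.0, -0.013], [-0.001, -0.013, -1.0], [-1.0, -0.001, 0.001]]
contact_force: [-0.1, -0.3, 0.0]
finger_gap: 0.0212
```

Run:
```python
from h import *
s=readout.sense();print(s['position'],s['finger_gap'],s['tool_rot'])
c=cam("wrist");i=grab_frame("wrist");cv2.imwrite("pics/w4.png",i)
import pickle;pickle.dump(c,open("w4.pkl","wb"))
```

```text
[0.4407 0.1555 0.0043] 0.021202816585482186 [[-0.0013  0.9999 -0.013 ]
 [-0.001  -0.013  -0.9999]
 [-1.     -0.0012  0.001 ]]
```

View pics/w4.png

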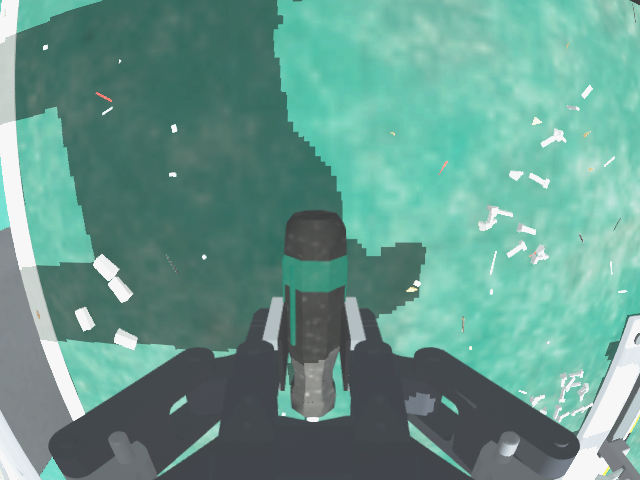

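Emit:
drive_tool(motion="0 0 0 0 0 20 10; 0 0 0 0 0 40 10; 0 0 0 5 -10 40 10; 0 0 0 9 -30 30 10; 0 0 0 9 -35 25 10; 0 0 0 9 -35 25 10; 0 0 0 9 -35 25 10; 0 0 0 9 -35 25 10")

```text
t: 4.55
position: [0.487, -0.0277, 0.2401]
tool_rot: [[-0.007, 1.0, -0.006], [-0.002, -0.006, -1.0], [-1.0, -0.007, 0.002]]
contact_force: [1.6, 0.6, -0.7]
finger_gap: 0.0212
```

Emit:
drive_tool(motion="0 0 0 9 -35 25 10; 0 0 0 9 -25 15 10; 0 0 0 0 0 0 10; 0 0 0 0 0 0 10")

```text
t: 4.95
position: [0.5063, -0.0947, 0.2847]
tool_rot: [[-0.003, 1.0, -0.011], [-0.004, -0.011, -1.0], [-1.0, -0.003, 0.004]]
contact_force: [-0.2, 0.3, -1.5]
finger_gap: 0.0213
```

Run:
```python
from h import *
s=readout.sense();print(s['position'],s['finger_gap'],s['tool_rot'],s['contact_force'])
c=cam("wrist");i=grab_frame("wrist");cv2.imwrite("pics/w5.png",i)
import pickle;pickle.dump(c,open("w5.pkl","wb"))
cv2.imwrite("pics/d5.png",grab_frame("side"))
cv2.imwrite("pics/s5.png",grab_frame("scene"))
```

```text
[ 0.5063 -0.0947  0.2847] 0.021250953706474604 [[-0.0026  0.9999 -0.0112]
 [-0.0036 -0.0112 -0.9999]
 [-1.     -0.0025  0.0036]] [-0.2266  0.312  -1.4624]
```

View pics/w5.png

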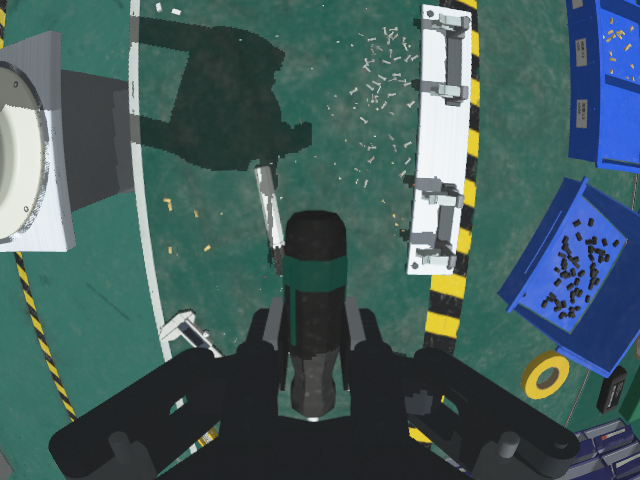

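View pics/s5.png

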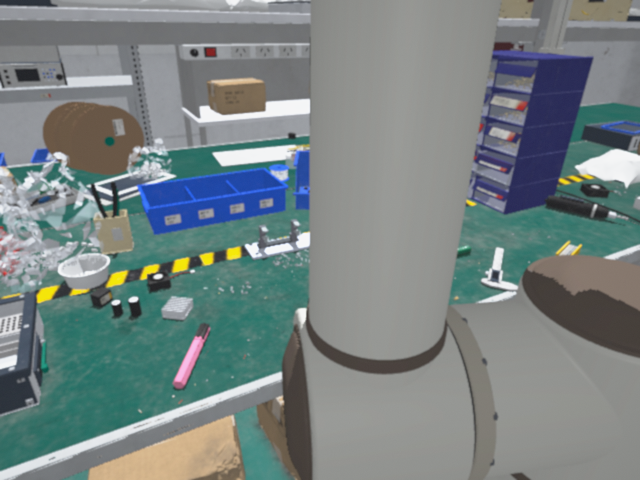

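View pics/d5.png

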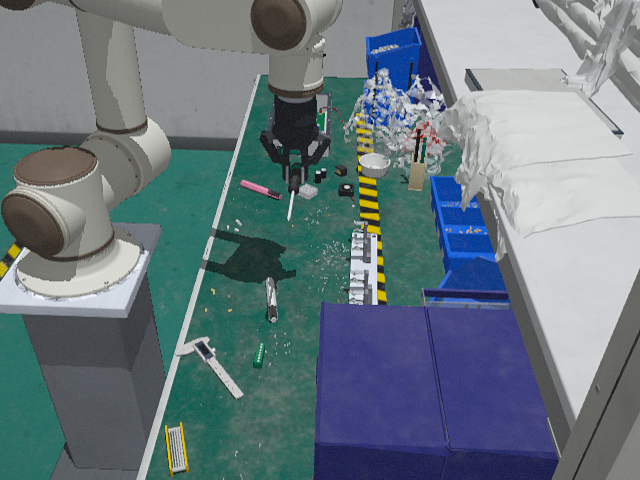

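The wrist view shows the whole rail at x 407–470, y 5–275. I'll zoom in on it.

Run:
```python
from h import *
i=cv2.imread("pics/w5.png")
a=cv2.resize(i[0:140,395:485],None,fx=4.2,fy=4.2,interpolation=cv2.INTER_CUBIC)
b=cv2.resize(i[150:290,395:485],None,fx=4.2,fy=4.2,interpolation=cv2.INTER_CUBIC)
cv2.imwrite("pics/w5c.png",np.hstack([a,b]));print(a.shape)
```

```text
(588, 378, 3)
```

View pics/w5c.png

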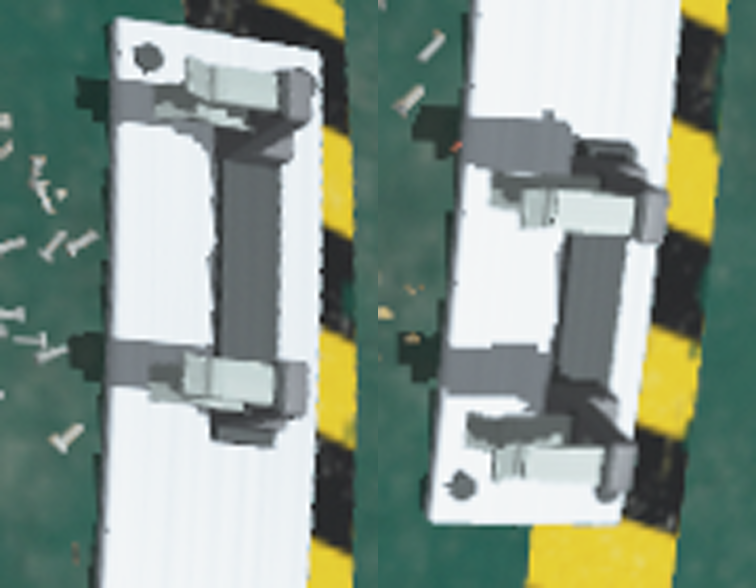

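Run:
```python
from h import *
import pickle
c=pickle.load(open("w5.pkl","rb"))
L=lambda x,y,z=.014:onz(c,395+x/4.2,y/4.2,z); R=lambda x,y,z=.014:onz(c,395+(x-378)/4.2,150+y/4.2,z)
P={'FL':L(112,20),'BL':L(322,50),'FR':R(430,522),'BR':R(622,522)}
for k,v in P.items(): print(k,v)
for a,b in(('FR','FL'),('BR','BL')):
    d=P[a]-P[b]; d=P[b]-P[a]; print(np.linalg.norm(d),np.degrees(np.arctan2(-d[0],d[1])))
d=P['BL']-P['FL'];print(np.linalg.norm(d),np.degrees(np.arctan2(d[1],d[0])));d=P['BR']-P['FR'];print(np.linalg.norm(d),np.degrees(np.arctan2(d[1],d[0])))
print("centre",sum(P.values())/4)
for p in[L(297,97,.066),L(292,388,.066),R(652,215,.066),R(615,470,.066)]:print("post",p)
for p in[L(238,83,.062),L(235,380,.062),R(590,212,.062),R(560,463,.062)]:print("jaw",p)
# pen
for p in[(264,167),(281,270)]:print("pen",onz(c,*p,.008))
e,j=onz(c,316,212,.2847+.009),onz(c,313,418,.2847+.009);print("drv",e,j)
```

```text
FL [0.6317 0.1348 0.014 ]
BL [0.6939 0.1344 0.014 ]
FR [ 0.6209 -0.1883  0.014 ]
BR [ 0.6818 -0.19    0.014 ]
0.3233092643690759 -1.917043851042214
0.32463896020943245 -2.1337148325099724
0.062217235728829055 -0.3903710483704984
0.0609683859695149 -1.6066985116834518
centre [ 0.6571 -0.0273  0.014 ]
post [0.6631 0.1015 0.066 ]
post [0.6599 0.0267 0.066 ]
post [ 0.6598 -0.0864  0.066 ]
post [ 0.6563 -0.1536  0.066 ]
jaw [0.6492 0.1043 0.062 ]
jaw [0.6464 0.0277 0.062 ]
jaw [ 0.6445 -0.0867  0.062 ]
jaw [ 0.6421 -0.1528  0.062 ]
pen [ 0.4508 -0.0576  0.008 ]
pen [ 0.4659 -0.1827  0.008 ]
drv [ 0.5089 -0.0471  0.2937] [ 0.5065 -0.1487  0.2937]
```

Run:
```python
from h import *
import pickle
c=pickle.load(open("w5.pkl","rb"))
L=lambda x,y,z=.014:onz(c,395+x/4.2,y/4.2,z); R=lambda x,y,z=.014:onz(c,395+(x-378)/4.2,150+y/4.2,z)
for z in(.062,.068): print(L(188,75,z)[0]+.017,L(185,378,z)[0]+.017,R(521,208,z)[0]+.019,R(495,462,z)[0]+.019)
```

```text
0.6531748023116583 0.6505029277598621 0.6450877712573706 0.643116006215871
0.651085872105522 0.6484577672506204 0.6431640831998657 0.6412246189107182
```

Run:
```python
from h import *
S=cam("scene")
for p in[(510,207),(383,150),(428,226),(462,222)]:print(onz(S,*p,0))
```

```text
[ 0.5967 -0.6249  0.    ]
[ 1.2447 -0.6385 -0.    ]
[ 0.6    -0.3259 -0.    ]
[ 0.58   -0.4242  0.    ]
```

Emit:
drive_tool(motion="0.004 -0.003 -0.024 12 -4 -25 10; 0 0 0 12 -4 -40 10; 0 0 0 12 -4 -40 10; 0 0 0 12 -4 -40 10; 0 0 0 12 -3 -30 10; 0 0 0 12 -2 -20 10; 0 0 0 8 0 0 10; 0 0 0 0 0 0 10")

```text
t: 5.9
position: [0.5855, -0.1064, 0.081]
tool_rot: [[-0.001, 1.0, -0.025], [0.002, -0.025, -1.0], [-1.0, -0.001, -0.002]]
contact_force: [0.7, 0.5, -0.5]
finger_gap: 0.0214
```

Emit:
drive_tool(motion="-0.002 0 -0.01 4 -6 -20 10; 0 0 0 3 -6 -15 10; 0 0 0 0 0 -5 10; 0 0 0 0 0 0 10")

```text
t: 6.3
position: [0.5935, -0.1176, 0.0442]
tool_rot: [[0.004, 0.999, -0.032], [-0.002, -0.032, -0.999], [-1.0, 0.004, 0.001]]
contact_force: [-0.1, -1.0, -0.2]
finger_gap: 0.0216
```

Run:
```python
from h import *
s=readout.sense();print(s['position'],s['finger_gap'],s['tool_rot'],s['contact_force'])
c=cam("wrist");i=grab_frame("wrist");cv2.imwrite("pics/w6.png",i)
import pickle;pickle.dump(c,open("w6.pkl","wb"))
j=grab_frame("side");crop(j,260,150,460,310,4,"pics/d6.png")
```

```text
[ 0.5935 -0.1176  0.0442] 0.021601156148153857 [[ 0.0039  0.9995 -0.0325]
 [-0.0015 -0.0325 -0.9995]
 [-1.      0.0039  0.0014]] [-0.0985 -0.9517 -0.1597]
```

View pics/w6.png

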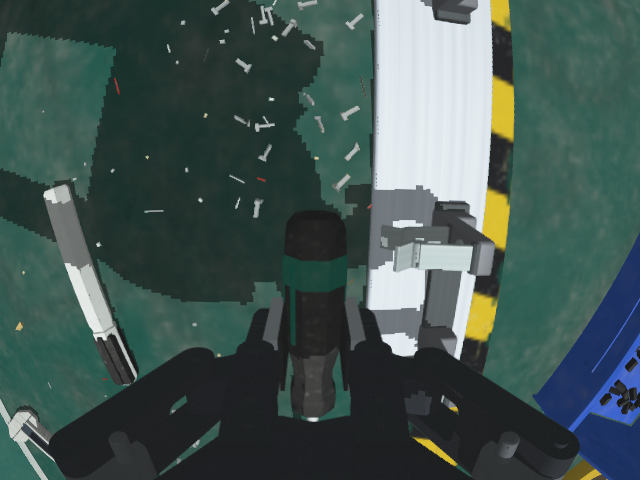

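View pics/d6.png

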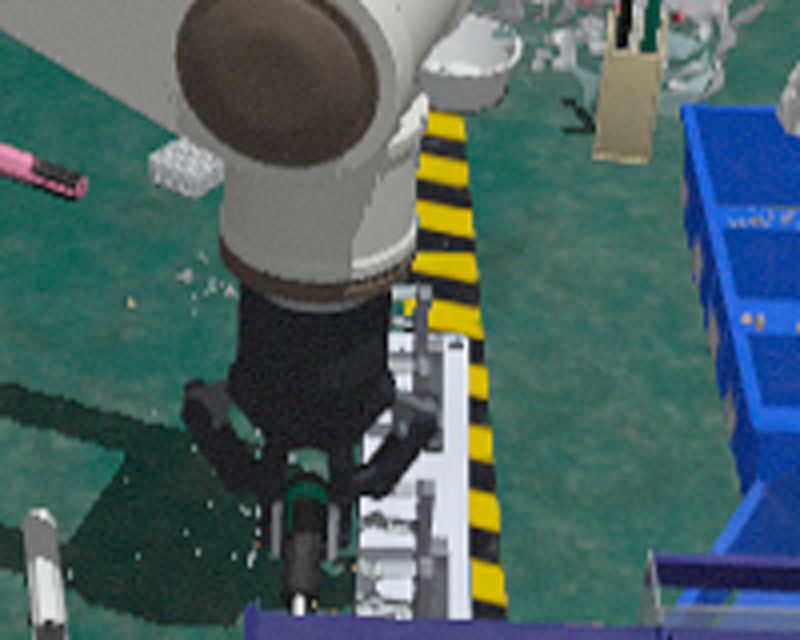

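Run:
```python
from h import *
import pickle
c=pickle.load(open("w6.pkl","rb"))
rx=np.array([.9994,-.035,0]);ry=np.array([.035,.9994,0])
o=readout.sense()['position']
for n,p in dict(jaw=onz(c,443,257,.064),post=onz(c,482,257,.066),lip=onz(c,396,256,.066),end=onz(c,316,211,.055),rail_l=onz(c,372,100,.014),rail_l2=onz(c,368,290,.014)).items():
    print(n,p,(p-o)@rx,(p-o)@ry)
```

```text
jaw [ 0.6434 -0.0858  0.064 ] 0.04844750853085714 0.03360252331614329
post [ 0.6588 -0.0858  0.066 ] 0.0637828631885919 0.03418071471695652
lip [ 0.6248 -0.084   0.066 ] 0.029789515755877096 0.034788246649659016
end [ 0.597  -0.0694  0.055 ] 0.0015229469212387622 0.04841178945793937
rail_l [ 0.6247 -0.0261  0.014 ] 0.027688527625703705 0.09263791450918965
rail_l2 [ 0.6228 -0.1208  0.014 ] 0.02905403140168047 -0.002045681457381754
```

Emit:
drive_tool(motion="0.0015 0.004 -0.002 5 0 -2 10; 0 0 0 8 0 -1 10; 0 0 0 8 -1 0 10; 0 0 0 0 0 0 10")

```text
t: 6.8
position: [0.6176, -0.1187, 0.044]
tool_rot: [[0.003, 0.999, -0.034], [-0.001, -0.034, -0.999], [-1.0, 0.004, 0.001]]
contact_force: [-0.2, 0.7, -1.0]
finger_gap: 0.0213
```

Emit:
drive_tool(motion="0.001 0.004 0 0 0 -3 10; 0 0 0 0 0 -1 10; 0 0 0 0 0 0 10")

```text
t: 7.1
position: [0.6177, -0.1187, 0.0395]
tool_rot: [[-0.001, 0.999, -0.034], [0.0, -0.034, -0.999], [-1.0, -0.001, -0.0]]
contact_force: [-1.0, 0.2, 0.7]
finger_gap: 0.0216
```

Emit:
drive_tool(motion="0 0 0 4 0 2 10; 0 0 0 5 0 0 10; 0 0 0 0 0 0 10")

```text
t: 7.4
position: [0.6247, -0.1184, 0.041]
tool_rot: [[-0.007, 0.999, -0.034], [0.001, -0.034, -0.999], [-1.0, -0.007, -0.001]]
contact_force: [-3.3, -0.7, 0.6]
finger_gap: 0.0211
```

Emit:
drive_tool(motion="0 0.006 0 8 -1 0 10; 0 0 0 8 0 0 10; 0 0 0 8 0 0 10", newtons=90)

```text
t: 7.7
position: [0.6431, -0.1197, 0.0406]
tool_rot: [[-0.029, 0.999, -0.034], [0.001, -0.034, -0.999], [-1.0, -0.029, -0.0]]
contact_force: [-96.3, -2.0, 50.6]
finger_gap: 0.0205
```

Emit:
drive_tool(motion="0 -0.01 0 -1 0 0 10")

```text
t: 7.8
position: [0.6416, -0.1198, 0.0408]
tool_rot: [[-0.022, 0.999, -0.034], [0.001, -0.034, -0.999], [-1.0, -0.022, -0.001]]
contact_force: [8.7, 2.0, 6.3]
finger_gap: 0.0201
```

Emit:
drive_tool(motion="0 -0.02 0 1 0 0 10; 0 0 0 0 0 0 10")

```text
t: 8.0
position: [0.6421, -0.12, 0.0411]
tool_rot: [[-0.003, 0.999, -0.034], [0.001, -0.034, -0.999], [-1.0, -0.003, -0.001]]
contact_force: [-3.4, 0.2, 0.3]
finger_gap: 0.0206
```

Run:
```python
from h import *
s=readout.sense();print(s['position'],s['finger_gap'],s['tool_rot'],s['contact_force'])
c=cam("wrist");i=grab_frame("wrist");cv2.imwrite("pics/w7.png",i)
import pickle;pickle.dump(c,open("w7.pkl","wb"))
```

```text
[ 0.6421 -0.12    0.0411] 0.020551358346955508 [[-0.0028  0.9994 -0.0337]
 [ 0.0012 -0.0337 -0.9994]
 [-1.     -0.0029 -0.0011]] [-3.381   0.2439  0.3314]
```

View pics/w7.png

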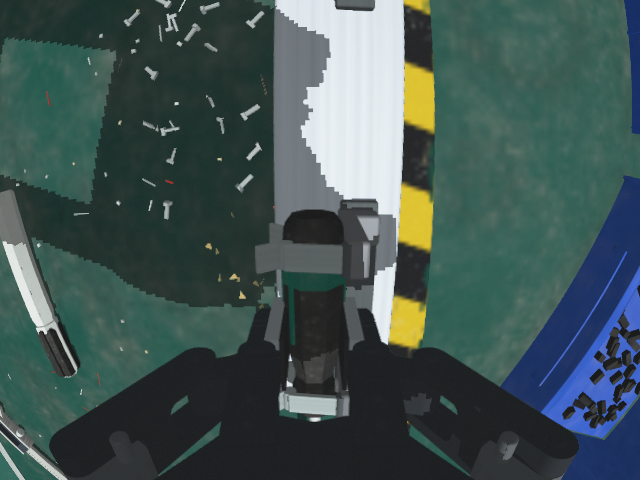

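```bash
python3 - <<'E'
from h import *
import pickle
c=pickle.load(open("w7.pkl","rb"));o=np.array([.6421,-.12,.0411])
rx=np.array([.9994,-.035,0]);ry=np.array([.035,.9994,0])
for n,p in dict(clip1=onz(c,314,258,.064),clip2=onz(c,313,404,.064),end=onz(c,314,211,.05),end2=onz(c,314,211,.056),junc=onz(c,313,421,.05),gr1=onz(c,314,274,.0615),gr2=onz(c,314,288,.0615)).items():
    print(n,(p-o)@rx,(p-o)@ry)
c=pickle.load(open("w6.pkl","rb"));o=np.array([.5935,-.1176,.0442])
for n,p in dict(gr1=onz(c,316,256,.0645),gr2=onz(c,316,290,.0645)).items(): print(n,(p-o)@ry)
E
python3 - <<'E'
import sys;sys.path.insert(0,'.')
from h import *
i=cv2.imread("pics/w7.png");crop(i,230,190,410,430,2.5,"pics/w7c.png")
E
```

```text
clip1 0.0013241159188472822 0.03439790994021388
clip2 0.0009742037137242762 -0.03169357063658766
end 0.001285177231836782 0.04793624610094377
end2 0.0012949276494342119 0.049234063178391255
junc 0.0009098488545161501 -0.0559409604324394
gr1 0.0013266358649419224 0.027436324093730972
gr2 0.0013324132149473938 0.02194276363614371
gr1 0.0342234819636413
gr2 0.021085302081656838
```

View pics/w7c.png

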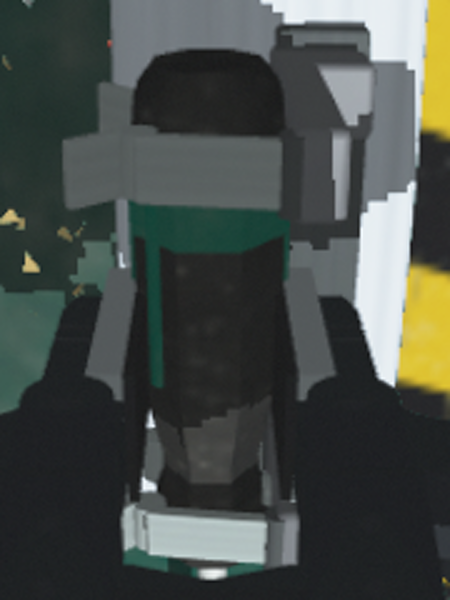

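Emit:
drive_tool(motion="0 0 0 0 0 0 40; 0 0 0 0 0 0 40; 0 0 0 0 0 0 40")

```text
t: 8.35
position: [0.6433, -0.12, 0.0415]
tool_rot: [[-0.001, 0.999, -0.034], [0.001, -0.034, -0.999], [-1.0, -0.001, -0.001]]
contact_force: [0.5, 0.5, 0.5]
finger_gap: 0.0401
```

Run:
```python
from h import *
s=readout.sense();print(s['position'],s['finger_gap'],s['contact_force'])
i=grab_frame("wrist");cv2.imwrite("pics/w8.png",i)
```

```text
[ 0.6433 -0.12    0.0415] 0.040080419425944376 [0.5397 0.4584 0.5343]
```

View pics/w8.png

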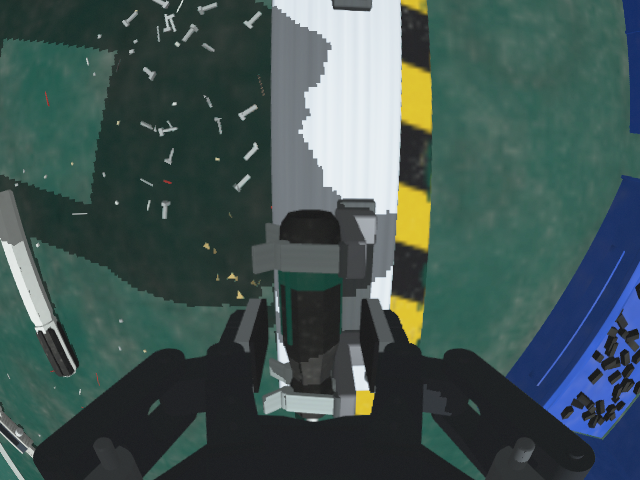

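The handle is held in both clips and the fingers are free of it. Next I'll lift and move over the pen.

Emit:
drive_tool(motion="0 0 0 0 0 20 40; 0 0 0 0 0 35 40; 0 0 0 0 0 40 40; 0 0 0 -20 0 30 40; 0 0 0.055 -40 0 10 50; 0 0 0.05 -45 0 0 50; 0 0 0.05 -45 0 0 50; 0 0 0 -25 0 0 50")

```text
t: 9.2
position: [0.4649, -0.1192, 0.18]
tool_rot: [[-0.001, 0.992, 0.129], [-0.0, 0.129, -0.992], [-1.0, -0.001, 0.0]]
contact_force: [0.6, -0.3, -0.0]
finger_gap: 0.05
```

Emit:
drive_tool(motion="0 0 0 0 0 0 50")

```text
t: 9.3
position: [0.4629, -0.1192, 0.1808]
tool_rot: [[0.001, 0.992, 0.128], [-0.001, 0.128, -0.992], [-1.0, 0.001, 0.001]]
contact_force: [0.6, 0.5, 0.5]
finger_gap: 0.0501
```

Run:
```python
from h import *
s=readout.sense();print(s['position'],s['finger_gap'],s['tool_rot'])
c=cam("wrist");i=grab_frame("wrist");cv2.imwrite("pics/w9.png",i)
import pickle;pickle.dump(c,open("w9.pkl","wb"))
```

```text
[ 0.4629 -0.1192  0.1808] 0.05010930778931487 [[ 0.0007  0.9917  0.1282]
 [-0.0011  0.1282 -0.9917]
 [-1.      0.0005  0.0012]]
```

View pics/w9.png

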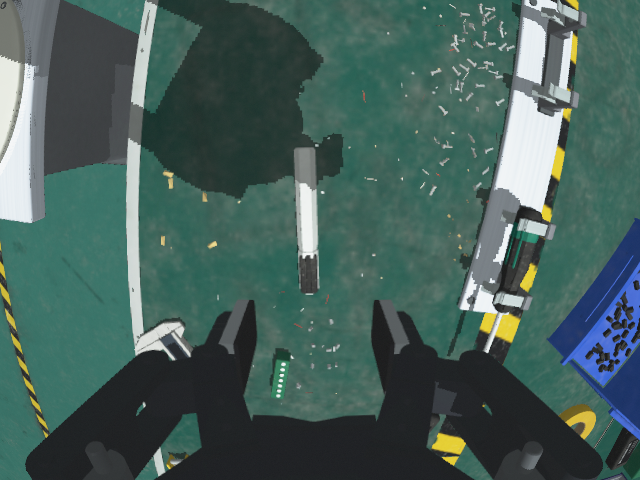

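The pen runs from (304,148) to (310,293). The screwdriver sits in the right-hand pair with its shaft pointing right.

Run:
```python
from h import *
import pickle
c=pickle.load(open("w9.pkl","rb"))
i=cv2.imread("pics/w9.png")
a=cv2.resize(i[140:300,270:350],None,fx=3.6,fy=3.6,interpolation=cv2.INTER_CUBIC)
b=cv2.resize(i[190:350,440:570],None,fx=3.6,fy=3.6,interpolation=cv2.INTER_CUBIC)
cv2.imwrite("pics/w9c.png",np.hstack([a,b]))
e,t=onz(c,304.5,148,.012),onz(c,310,293,.012);m=(e+t)/2;d=e-t
print(e,t,m,np.linalg.norm(d),np.degrees(np.arctan2(-d[0],d[1])),proj(c,[.4629,-.1192,.008]))
```

```text
[ 0.4485 -0.0576  0.012 ] [ 0.4695 -0.1872  0.012 ] [ 0.459  -0.1224  0.012 ] 0.13135537808246384 9.184126399796208 [312.28   219.9636]
```

View pics/w9c.png

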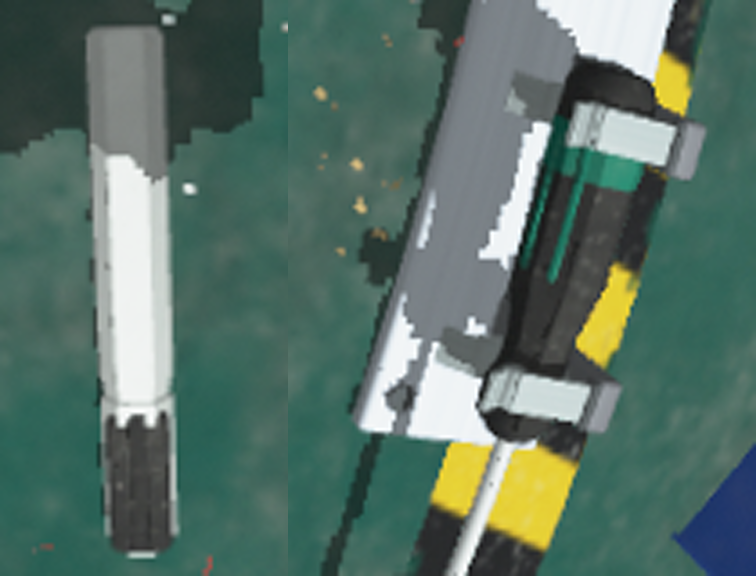

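Emit:
drive_tool(motion="0.001 0.001 0.022 -1 -1 -30 50; 0 0 0 -1 -1 -40 50; 0 0 0 -1 -1 -40 50; 0 0 0 -1 0 -30 50; 0 0 0 0 0 -15 50; 0 0 0 0 0 0 50; 0 0 0 0 0 0 50", newtons=40)

```text
t: 10.05
position: [0.4658, -0.123, 0.0221]
tool_rot: [[0.006, 0.989, 0.151], [-0.002, 0.151, -0.989], [-1.0, 0.006, 0.003]]
contact_force: [0.2, -0.9, 0.3]
finger_gap: 0.05
```

Run:
```python
from h import *
s=readout.sense();print(s['position'],s['finger_gap'],s['tool_rot'])
c=cam("wrist");i=grab_frame("wrist");cv2.imwrite("pics/w10.png",i)
import pickle;pickle.dump(c,open("w10.pkl","wb"))
```

```text
[ 0.4658 -0.123   0.0221] 0.05003497827257414 [[ 0.0063  0.9886  0.1507]
 [-0.0019  0.1507 -0.9886]
 [-1.      0.0059  0.0028]]
```

View pics/w10.png

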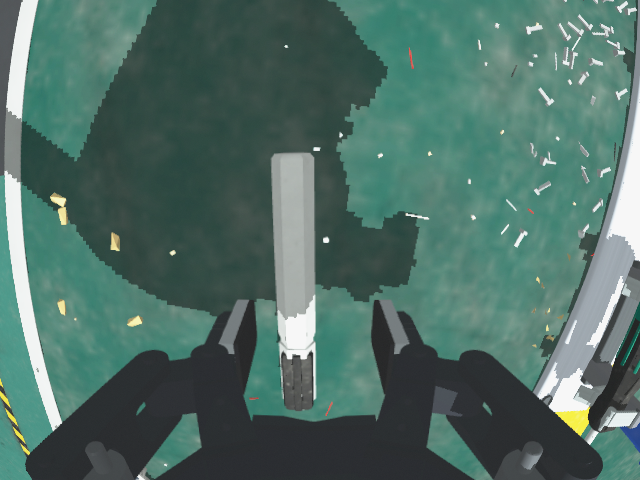

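Run:
```python
from h import *
import pickle
c=pickle.load(open("w10.pkl","rb"))
e,t=onz(c,293,153,.012),onz(c,298.5,410,.010);m=(e+t)/2;d=e-t
print(e,t,m,np.linalg.norm(d),np.degrees(np.arctan2(-d[0],d[1])))
# best fit by known length 132 at z: proportional
```

```text
[ 0.4484 -0.0568  0.012 ] [ 0.469  -0.1917  0.01  ] [ 0.4587 -0.1242  0.011 ] 0.13644565946935724 8.660471137796419
```

Emit:
drive_tool(motion="0.002 0.006 0 -4 0 -8 50; 0 0 0 -3 0 -6 50; 0 0 0 0 0 -4 50; 0 0 0 0 0 0 50")

```text
t: 10.5
position: [0.46, -0.1237, 0.0052]
tool_rot: [[0.004, 0.989, 0.151], [-0.002, 0.151, -0.989], [-1.0, 0.004, 0.002]]
contact_force: [0.4, 0.3, 0.3]
finger_gap: 0.0499
```

Emit:
drive_tool(motion="0.002 0.004 0 -1 0 -2 50; 0 0 0 0 0 -1 10; 0 0 0 0 0 0 10; 0 0 0 0 0 0 10; 0 0 0 0 0 0 10; 0 0 0 0 0 0 10", newtons=40)

```text
t: 11.1
position: [0.4594, -0.1238, 0.0028]
tool_rot: [[0.001, 0.989, 0.151], [0.0, 0.151, -0.989], [-1.0, 0.001, -0.0]]
contact_force: [-0.1, -0.2, -0.7]
finger_gap: 0.0153
```

Run:
```python
from h import *
s=readout.sense();print(s['position'],s['finger_gap'],s['tool_rot'],s['contact_force'])
c=cam("wrist");i=grab_frame("wrist");cv2.imwrite("pics/w11.png",i)
import pickle;pickle.dump(c,open("w11.pkl","wb"))
```

```text
[ 0.4594 -0.1238  0.0028] 0.015274924671167152 [[ 0.0007  0.9886  0.1507]
 [ 0.0002  0.1507 -0.9886]
 [-1.      0.0007 -0.0001]] [-0.0866 -0.157  -0.7167]
```

View pics/w11.png

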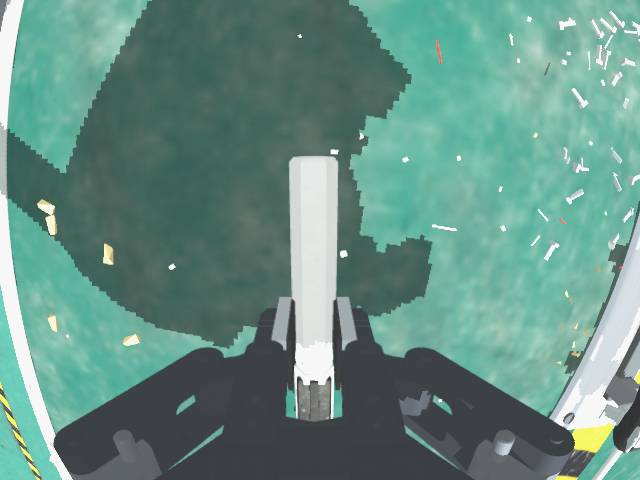

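Emit:
drive_tool(motion="0 0 0 0 0 15 10; 0 0 0 0 0 35 10; 0 0 0 0 10 40 10; 0 0 -0.06 20 30 20 10; 0 0 -0.06 25 35 0 10; 0 0 -0.06 25 35 0 10; 0 0 0 25 35 0 10; 0 0 0 25 30 0 10")

```text
t: 11.95
position: [0.5804, 0.0553, 0.1185]
tool_rot: [[0.003, 0.999, -0.043], [0.001, -0.043, -0.999], [-1.0, 0.003, -0.001]]
contact_force: [1.1, -1.4, 0.8]
finger_gap: 0.0156
```

Emit:
drive_tool(motion="0 0 0 8 8 0 10; 0 0 0 0 0 0 10")

```text
t: 12.15
position: [0.5904, 0.0674, 0.1178]
tool_rot: [[0.003, 0.999, -0.039], [0.002, -0.039, -0.999], [-1.0, 0.003, -0.002]]
contact_force: [-1.6, -0.2, -0.5]
finger_gap: 0.0155
```

Run:
```python
from h import *
s=readout.sense();print(s['position'],s['finger_gap'],s['tool_rot'],s['contact_force'])
c=cam("wrist");i=grab_frame("wrist");cv2.imwrite("pics/w12.png",i)
import pickle;pickle.dump(c,open("w12.pkl","wb"))
```

```text
[0.5904 0.0674 0.1178] 0.015537113415958875 [[ 0.003   0.9992 -0.039 ]
 [ 0.0019 -0.039  -0.9992]
 [-1.      0.0029 -0.002 ]] [-1.5762 -0.2008 -0.5461]
```

View pics/w12.png

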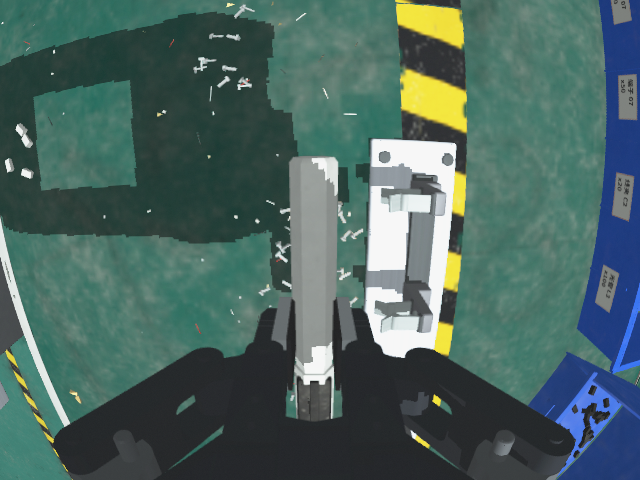

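The two small clips are in view at (407,203) and (402,322), and the pen is level in the jaws.

Run:
```python
from h import *
import pickle
c=pickle.load(open("w12.pkl","rb"));o=np.array([.5904,.0674,.1178])
rx=np.array([.9994,-.035,0]);ry=np.array([.035,.9994,0])
for n,p in dict(j1=onz(c,410,203,.061),j2=onz(c,402,323,.061),l1=onz(c,381,203,.062),l2=onz(c,377,323,.062),p1=onz(c,438,202,.066),p2=onz(c,428,322,.066),FL=onz(c,372,139,.014),FLb=onz(c,366,340,.014),e=onz(c,313,157,.127),t=onz(c,314,421,.123)).items():
    print(n,p,(p-o)@rx,(p-o)@ry)
```

```text
j1 [0.6473 0.1039 0.061 ] 0.05560013605574084 0.038427084999093336
j2 [0.6458 0.0277 0.061 ] 0.056720532526310326 -0.037738823156593757
l1 [0.6304 0.1044 0.062 ] 0.038682416277130253 0.038424604159772266
l2 [0.6295 0.0295 0.062 ] 0.0403792805457827 -0.03654706313260608
p1 [0.6624 0.1051 0.066 ] 0.07059212607659399 0.0402375964415205
p2 [0.6614 0.0299 0.066 ] 0.07222916838178287 -0.03499638366911236
FL [0.6334 0.1387 0.014 ] 0.04047935924571759 0.07273746847567099
FLb [ 0.6297 -0.0131  0.014 ] 0.042134739488006605 -0.07903105938574242
e [0.594  0.1352 0.127 ] 0.0011771074788418938 0.06788962435451631
t [0.5893 0.0078 0.123 ] 0.0010104562417835709 -0.05961171223646945
```

Emit:
drive_tool(motion="-0.002 0.003 0.004 2 0 -20 10; 0 0 0 3 0 -30 10; 0 0 0 3 0 -18 10; 0 0 0 2 0 -4 10; 0 0 0 0 0 0 10", newtons=50)

```text
t: 12.7
position: [0.5976, 0.0615, 0.045]
tool_rot: [[0.0, 0.999, -0.039], [-0.001, -0.039, -0.999], [-1.0, 0.001, 0.001]]
contact_force: [0.5, -0.1, -0.4]
finger_gap: 0.0149
```

Emit:
drive_tool(motion="0 0 0.005 2 5 0 10; 0 0 0 2 1 0 10; 0 0 0 0 0 0 10")

```text
t: 13.0
position: [0.6025, 0.067, 0.0479]
tool_rot: [[0.004, 0.999, -0.035], [-0.001, -0.035, -0.999], [-1.0, 0.004, 0.001]]
contact_force: [0.1, -0.3, -1.1]
finger_gap: 0.0151
```

Run:
```python
from h import *
s=readout.sense();print(s['position'],s['finger_gap'],s['tool_rot'],s['contact_force'])
c=cam("wrist");i=grab_frame("wrist");cv2.imwrite("pics/w13.png",i)
import pickle;pickle.dump(c,open("w13.pkl","wb"))
crop(grab_frame("scene"),235,190,395,310,5,"pics/s13.png")
```

```text
[0.6025 0.067  0.0479] 0.015054565743365167 [[ 0.0036  0.9994 -0.0349]
 [-0.0015 -0.0349 -0.9994]
 [-1.      0.0036  0.0013]] [ 0.1413 -0.3184 -1.1169]
```

View pics/w13.png

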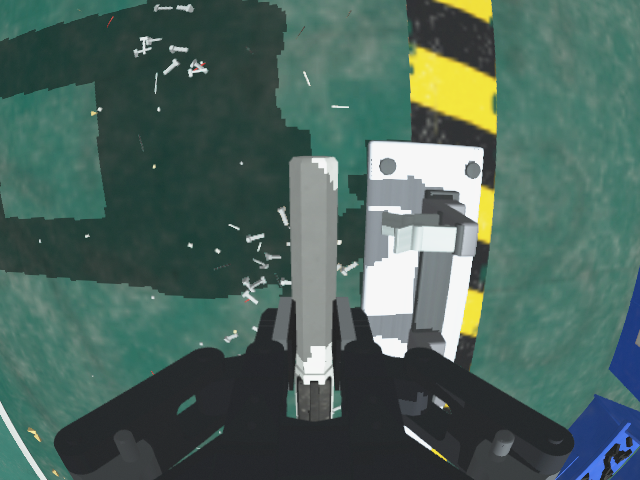

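View pics/s13.png

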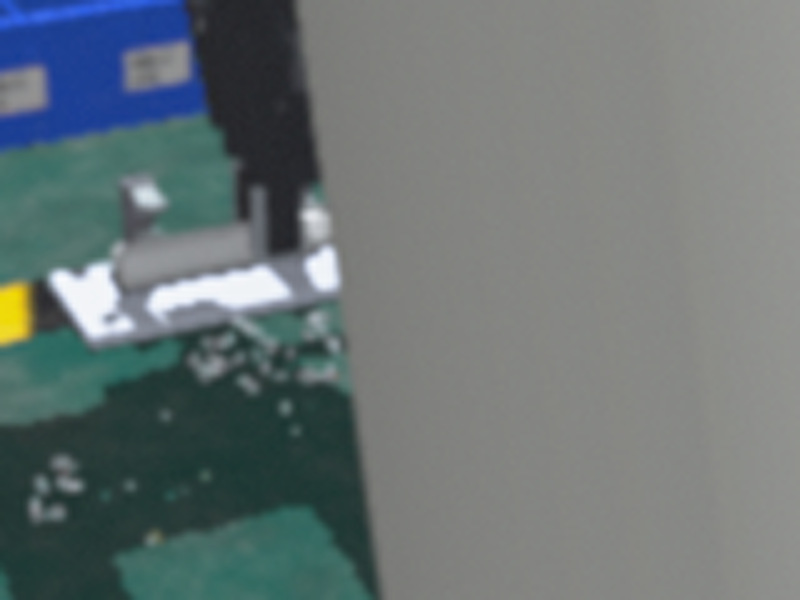

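Emit:
drive_tool(motion="0.001 0.004 0 0 0 -3 10; 0 0 0 8 0 0 10; 0 0 0 0 0 0 10")

```text
t: 13.4
position: [0.611, 0.0671, 0.045]
tool_rot: [[-0.0, 0.999, -0.035], [-0.0, -0.035, -0.999], [-1.0, -0.0, 0.0]]
contact_force: [0.1, 0.2, -1.1]
finger_gap: 0.015
```

Emit:
drive_tool(motion="0 0 0 10 0 0 10; 0 0 0 10 -1 0 10; 0 0 0 0 0 0 10")

```text
t: 13.7
position: [0.6331, 0.0659, 0.0448]
tool_rot: [[-0.0, 0.999, -0.035], [-0.0, -0.035, -0.999], [-1.0, -0.0, 0.0]]
contact_force: [0.7, 0.7, -0.2]
finger_gap: 0.0149
```

Emit:
drive_tool(motion="0 0 0 5 0 0 10; 0 0 0 5 0 0 10", newtons=70)

```text
t: 13.9
position: [0.6418, 0.066, 0.0438]
tool_rot: [[-0.005, 0.999, -0.035], [-0.0, -0.035, -0.999], [-1.0, -0.005, 0.0]]
contact_force: [-3.9, 1.0, 1.8]
finger_gap: 0.0142
```

Emit:
drive_tool(motion="0 -0.005 0 4 0 1 10; 0 0 0 4 0 0 10")

```text
t: 14.1
position: [0.6494, 0.066, 0.0444]
tool_rot: [[-0.003, 0.999, -0.035], [-0.0, -0.035, -0.999], [-1.0, -0.003, 0.0]]
contact_force: [-29.3, -0.1, 13.7]
finger_gap: 0.0144
```

Emit:
drive_tool(motion="0 -0.002 0 2 0 0 10")

```text
t: 14.2
position: [0.6496, 0.0661, 0.0443]
tool_rot: [[-0.006, 0.999, -0.035], [-0.0, -0.035, -0.999], [-1.0, -0.006, 0.001]]
contact_force: [-31.5, -1.7, 16.3]
finger_gap: 0.014
```

Emit:
drive_tool(motion="0 -0.003 0 0 0 0 10")

```text
t: 14.3
position: [0.6492, 0.066, 0.0445]
tool_rot: [[-0.004, 0.999, -0.035], [-0.0, -0.035, -0.999], [-1.0, -0.004, 0.001]]
contact_force: [-2.4, -0.2, 3.4]
finger_gap: 0.0136
```

Run:
```python
from h import *
s=readout.sense();print(s['position'],s['finger_gap'],s['tool_rot'],s['contact_force'])
c=cam("wrist");i=grab_frame("wrist");cv2.imwrite("pics/w14.png",i)
import pickle;pickle.dump(c,open("w14.pkl","wb"))
crop(i,230,130,430,430,2,"pics/w14c.png")
```

```text
[0.6492 0.066  0.0445] 0.013577368377657705 [[-0.0041  0.9994 -0.0346]
 [-0.0005 -0.0346 -0.9994]
 [-1.     -0.0041  0.0006]] [-2.3938 -0.2289  3.3635]
```

View pics/w14c.png

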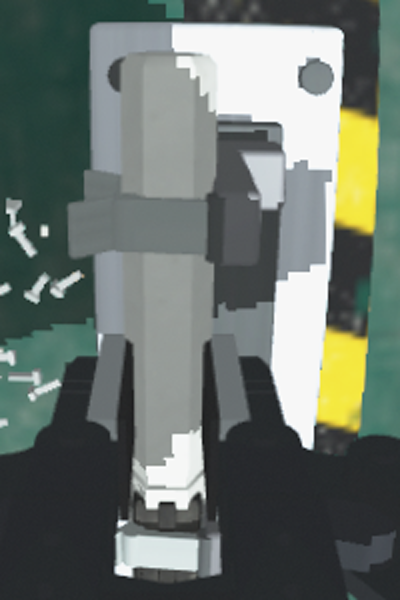

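The pen is against its stop with both clips closed round it. I'll release it and lift clear.

Emit:
drive_tool(motion="0 0 0 0 0 0 36; 0 0 0 0 0 0 36; 0 0 0 0 0 0 36; 0 0 0 0 0 15 36; 0 0 0 0 0 35 36; 0 0 0 0 0 40 36; 0 0 0 -20 -20 40 36; 0 0 0 -30 -30 30 36")

```text
t: 15.15
position: [0.6, 0.0187, 0.2081]
tool_rot: [[-0.006, 0.999, -0.031], [-0.0, -0.031, -1.0], [-1.0, -0.006, 0.0]]
contact_force: [1.6, -0.8, -0.1]
finger_gap: 0.0361
```

Emit:
drive_tool(motion="0 0 0 -30 -40 20 36; 0 0 0 -30 -40 20 36; 0 0 0 -20 -30 10 36; 0 0 0 0 0 0 36")

```text
t: 15.55
position: [0.5214, -0.0887, 0.2664]
tool_rot: [[0.007, 0.999, -0.032], [-0.005, -0.032, -0.999], [-1.0, 0.007, 0.004]]
contact_force: [0.1, 1.6, 0.4]
finger_gap: 0.0358
```

Run:
```python
from h import *
s=readout.sense();print(s['t'],s['position'],s['finger_gap'],s['contact_force'])
c=cam("wrist");i=grab_frame("wrist");cv2.imwrite("pics/w15.png",i)
import pickle;pickle.dump(c,open("w15.pkl","wb"))
cv2.imwrite("pics/s15.png",grab_frame("scene"))
```

```text
15.55 [ 0.5214 -0.0887  0.2664] 0.03580036855823032 [0.0808 1.6172 0.3612]
```

View pics/w15.png

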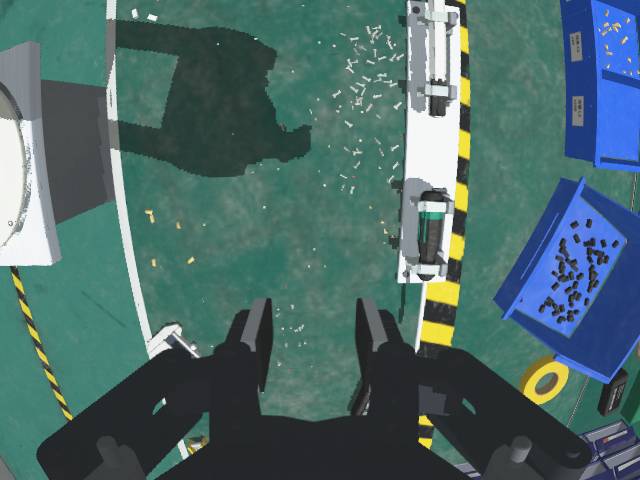

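View pics/s15.png

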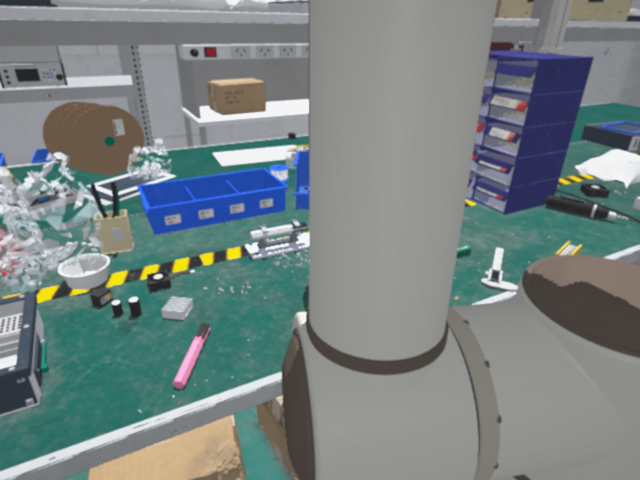

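Both tools are in their clips. To check that each is centred, I'll view them from directly above.

Emit:
drive_tool(motion="0 0 0 30 -30 0 36; 0 0 0 35 -35 0 36; 0 0 0 30 -30 0 36; 0 0 0 10 -10 0 36; 0 0 0 0 0 0 36")

```text
t: 16.15
position: [0.6339, -0.1892, 0.2632]
tool_rot: [[0.005, 1.0, -0.024], [-0.001, -0.024, -1.0], [-1.0, 0.005, 0.0]]
contact_force: [-0.2, -0.6, -0.9]
finger_gap: 0.0361
```

Run:
```python
from h import *
c=cam("wrist");i=grab_frame("wrist");cv2.imwrite("pics/w16.png",i)
import pickle;pickle.dump(c,open("w16.pkl","wb"));print(c['extrinsics'][:3,3])
```

```text
[ 0.6362 -0.1119  0.407 ]
```

Emit:
drive_tool(motion="0 0 0 0 30 0 36; 0 0 0 0 40 0 36; 0 0 0 0 45 0 36; 0 0 0 0 40 0 36; 0 0 0 0 20 0 36; 0 0 0 0 0 0 36")

```text
t: 16.8
position: [0.6288, 0.0009, 0.2624]
tool_rot: [[0.002, 1.0, -0.019], [0.002, -0.019, -1.0], [-1.0, 0.002, -0.002]]
contact_force: [-0.5, -1.0, -0.7]
finger_gap: 0.0362
```

Run:
```python
from h import *
import pickle
c=cam("wrist");i=grab_frame("wrist");cv2.imwrite("pics/w17.png",i)
pickle.dump(c,open("w17.pkl","wb"));print(c['extrinsics'][:3,3])
o=[]
for n,(x,y) in(("w16",(.641,-.12)),("w17",(.648,.064))):
    cc=pickle.load(open(n+".pkl","rb"));u,v=proj(cc,[x,y,.05]).astype(int);im=cv2.imread(f"pics/{n}.png")
    x0,y0=u-45,max(v-70,0);print(n,x0,y0)
    o.append(cv2.resize(im[y0:y0+140,x0:x0+90],(360,560),interpolation=cv2.INTER_CUBIC))
cv2.imwrite("pics/w1617.png",np.hstack(o))
```

```text
[0.6311 0.0778 0.4064]
w16 271 69
w17 285 76
```

View pics/w1617.png

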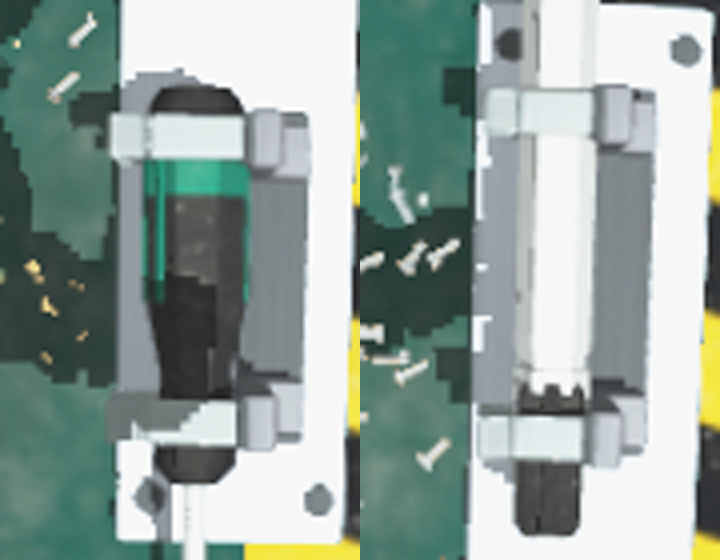

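Run:
```python
from h import *
import pickle
i=cv2.imread("pics/w17.png");crop(i,280,40,380,220,3.3,"pics/w17c.png")
```

```text
(no output)
```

View pics/w17c.png

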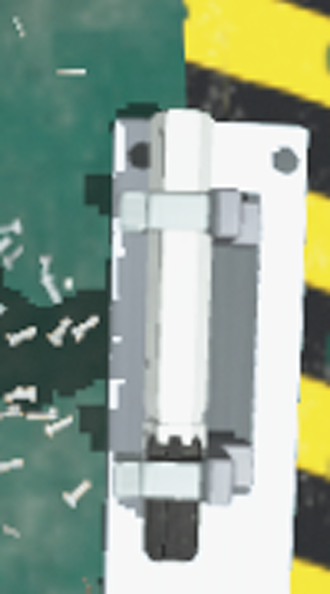

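Run:
```python
from h import *
import pickle
ry=np.array([.035,.9994,0])
c=pickle.load(open("w17.pkl","rb"));f=lambda x,y,z:onz(c,280+x/3.3,40+y/3.3,z)@ry*1e3
print("pen ends",f(182,109,.052),f(170,561,.052),"clips",f(165,212,.061),f(158,481,.061))
c=pickle.load(open("w16.pkl","rb"));f=lambda x,y,z:onz(c,271+x/4,69+y/4,z)@ry*1e3
print("drv end/junc",f(197,87,.05),f(195,484,.05),"clips",f(185,137,.064),f(185,422,.064))
```

```text
pen ends 157.24448881580196 24.845961084100583 clips 126.1904251880536 49.95454346286858
drv end/junc -50.449835046324225 -146.42944951635405 clips -63.660801010256534 -129.64617295756375
```

The screwdriver is about 0.7 mm off centre, which is fine. The pen is about 3 mm too far left, so I'll grip it again in the clips and slide it back along the rail.

Emit:
drive_tool(motion="0 0.002 -0.016 10 30 -20 36; 0 0 0 8 30 -40 36; 0 0 0 3 6 -40 36; 0 0 0 0 0 -15 36; 0 0 0 0 0 0 36", newtons=40)

```text
t: 17.35
position: [0.6485, 0.0674, 0.1456]
tool_rot: [[0.004, 0.999, -0.036], [0.0, -0.036, -0.999], [-1.0, 0.004, -0.001]]
contact_force: [-0.0, -0.3, 0.5]
finger_gap: 0.0357
```

Emit:
drive_tool(motion="0 0.004 0 0 0 -20 36; 0 0 0 0 0 -25 36; 0 0 0 0 0 -15 36; 0 0 0 0 0 0 36")

```text
t: 17.75
position: [0.6492, 0.0653, 0.0882]
tool_rot: [[0.004, 0.999, -0.038], [-0.0, -0.038, -0.999], [-1.0, 0.004, -0.0]]
contact_force: [-1.0, 0.3, 0.6]
finger_gap: 0.0363
```

Emit:
drive_tool(motion="0 0.004 0.003 0 0 -15 36; 0 0 0 0 0 -15 36; 0 0 0 0 0 -10 36; 0 0 0 0 0 0 36")

```text
t: 18.15
position: [0.6503, 0.0646, 0.0481]
tool_rot: [[0.003, 0.999, -0.035], [-0.0, -0.035, -0.999], [-1.0, 0.003, 0.0]]
contact_force: [0.7, -0.7, 0.1]
finger_gap: 0.036
```

Emit:
drive_tool(motion="0 0.003 0 -1 0 -4 36; 0 0 0 0 0 0 36; 0 0 0 0 0 0 8; 0 0 0 0 0 0 8; 0 0 0 0 0 0 8; 0 0 0 0 0 0 8", newtons=40)

```text
t: 18.75
position: [0.649, 0.0647, 0.0446]
tool_rot: [[-0.001, 0.999, -0.035], [-0.0, -0.035, -0.999], [-1.0, -0.001, 0.0]]
contact_force: [0.3, 0.5, -5.0]
finger_gap: 0.0154
```

Emit:
drive_tool(motion="0 0 0 0 -3 0 8; 0 0 0 0 0 0 8")

```text
t: 18.95
position: [0.6488, 0.063, 0.0448]
tool_rot: [[-0.001, 0.999, -0.034], [0.002, -0.034, -0.999], [-1.0, -0.001, -0.002]]
contact_force: [-1.1, -7.4, -3.1]
finger_gap: 0.0151
```

Emit:
drive_tool(motion="0 0 0 0 -2 0 8; 0 0 0 0 0 0 8")

```text
t: 19.15
position: [0.6488, 0.0621, 0.045]
tool_rot: [[-0.001, 0.999, -0.034], [0.004, -0.034, -0.999], [-1.0, -0.001, -0.004]]
contact_force: [-1.4, -4.2, -2.0]
finger_gap: 0.0155
```

Run:
```python
from h import *
s=readout.sense();print(s['position'],s['finger_gap'],s['contact_force'])
i=grab_frame("wrist");crop(i,230,130,430,430,2,"pics/w18c.png")
```

```text
[0.6488 0.0621 0.045 ] 0.015470026415517375 [-1.3821 -4.23   -1.9605]
```

View pics/w18c.png

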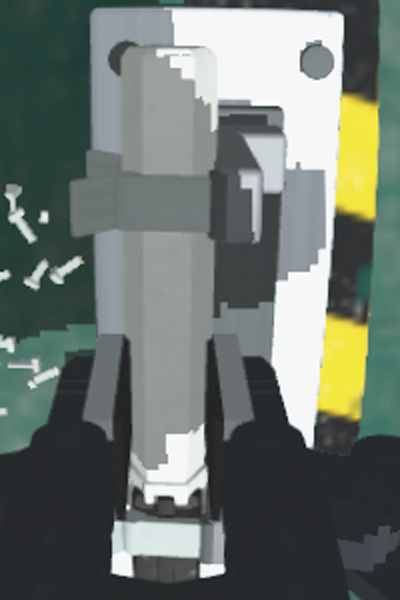

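Emit:
drive_tool(motion="-0.003 0 0 0 -2 0 8; 0 0 0 0 0 0 8; 0 0 0 0 0 0 30; 0 0 0 0 0 0 36; 0 0 0 0 0 0 36")

```text
t: 19.7
position: [0.6494, 0.0607, 0.0456]
tool_rot: [[0.001, 0.999, -0.034], [0.002, -0.034, -0.999], [-1.0, 0.001, -0.002]]
contact_force: [0.1, -0.0, -0.5]
finger_gap: 0.0361
```

Emit:
drive_tool(motion="-0.003 0 0 0 0 15 36; 0 0 0 0 0 35 36; 0 0 0 0 0 40 36; 0 0 0 0 -10 40 36; 0 0 0 -5 -30 40 36; 0 0 0 -10 -20 30 36; 0 0 0 0 0 0 36")

```text
t: 20.4
position: [0.6319, 0.0002, 0.259]
tool_rot: [[0.004, 0.999, -0.033], [-0.004, -0.033, -0.999], [-1.0, 0.004, 0.004]]
contact_force: [0.6, -0.1, 1.0]
finger_gap: 0.0358
```

Run:
```python
from h import *
import pickle
s=readout.sense();print(s['t'],s['position'])
c=cam("wrist");i=grab_frame("wrist");cv2.imwrite("pics/w19.png",i);pickle.dump(c,open("w19.pkl","wb"))
u,v=proj(c,[.648,.064,.05]).astype(int);print(u-50,max(v-90,0))
crop(i,u-50,max(v-90,0),u+50,v+90,3.3,"pics/w19c.png")
cv2.imwrite("pics/d19.png",grab_frame("side"))
```

```text
20.4 [0.6319 0.0002 0.259 ]
276 54
```

View pics/w19c.png

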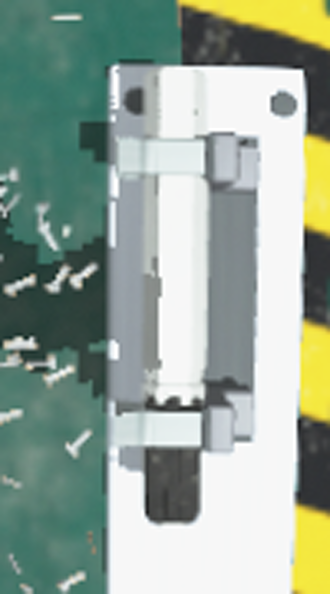

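View pics/w19.png

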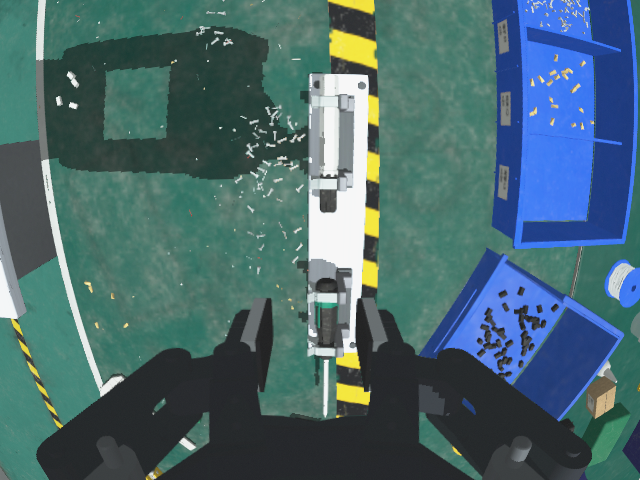

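Run:
```python
from h import *
import pickle
ry=np.array([.035,.9994,0])
c=pickle.load(open("w19.pkl","rb"));f=lambda x,y,z:onz(c,276+x/3.3,54+y/3.3,z)@ry*1e3
e=f(180,67,.052),f(173,523,.052);k=f(165,156,.061),f(160,429,.061)
print(e,k,sum(e)/2-sum(k)/2)
```

```text
(np.float64(153.18403113062007), np.float64(21.018149193036326)) (np.float64(126.63105336879072), np.float64(50.14958054804657)) -1.2892267965904551
```

View pics/d19.png

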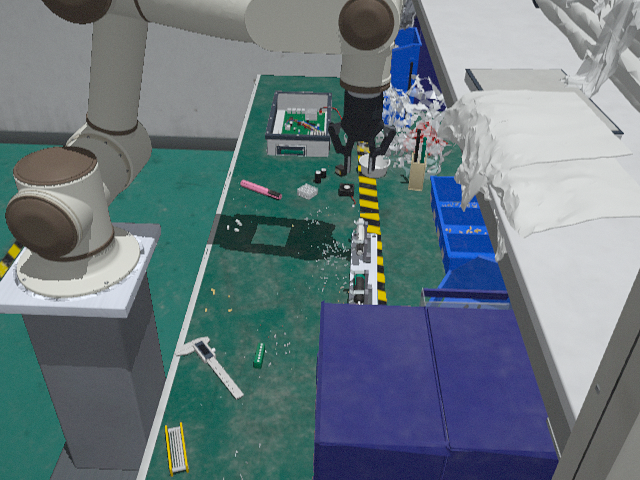

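Run:
```python
from rig import hand_in
print(hand_in())
```

```text
the job is handed in; nothing more can be done
None
```

The screwdriver and the marker pen are both put away on the clip rail and released, and the job was handed in at about 20.5 s of the 48 s allowed. No verdict came back.

- **Screwdriver:** the handle is in the right-hand pair with large clips, shaft pointing right. I pressed it until the posts stopped it. Both clips are closed round it, and it sits about 0.7 mm off centre lengthwise by my last measurement.
- **Marker pen:** it is in the left-hand pair with small clips, also pressed to the stop. My first check showed it about 3 mm too far left, so I gripped it again in the clips and slid it back. It now measures about 1.3 mm to the right of centre, with both clips closed round it.
- **Everything else:** the last pictures showed no other object moved, and the gripper was clear of everything when I handed in.

**Force peak and accuracy:**
- I pressed the screwdriver home too hard: the wrist force reached at least 96 N for a moment. That is under the 120 N limit but far above the 8–15 N needed. The force passed through the held handle into the posts, and I saw no sign that the gripper itself pressed on anything.
- The lengthwise figures come from the wrist camera, which is good to about 2 mm.

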